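# Load the wear scanner's tray and click it home

### The arm

A 7-joint arm with a two-finger parallel gripper is mounted at the origin on a cart in front of the work surface, level with it; the furniture and walls round the work are solid. World frame = base frame: x ahead of the robot, y to its left, z up, the work surface at z = 0. Lengths are in mm, angles in rad, forces in N, time in s.
With the tool pointing down it reaches from about 425 to 950 mm from the base axis. Payload 4.7 kg.
Tool frame: the origin (TCP) lies at the very end of the fingers, on their centre line; the grasp point (between the pads) lies 19 mm behind it; z points along the fingers, y is the direction in which the jaws open and shut (so a half turn about z gives the same grasp; the last joint's range is limited). The gripper opens to 87 mm and grips with 3 to 60 N. Pads are 19 mm wide; open, the fingers measure 117 mm over their backs; the gripper's body (75 mm by 190 mm) begins 51 mm behind the grasp point.
Start: joints at [1.316, 0.469, -0.049, 1.532, 0.024, 1.141, -0.082], TCP at [151.17, -657.873, 222.573] pointing down, gripper open.
Joint ranges: [-2.59, 2.59], [-0.33, 1.99], [-1.39, 1.29], [0.1, 2.45], [-1.04, 4.18], [0.21, 1.99], [-2.66, 2.66]. Speed limits (rad/s): [2.57, 2.57, 3.14, 3.14, 3.14, 3.14, 3.14].

### API

Orientations are given as a 3x3 rotation matrix whose columns are the frame's x, y, z axes.
In Python, from rig import manip gives the robot as it stands.
- The arm moves only by the shell command python3 -m creep 'ROWS' [OPENING] [FORCE]. ROWS is JSON, a list of rows, each a list of 4 numbers: the shift along the tool's x, y, z in mm, then the turn about the tool's z in rad. A call has 1 to 5 rows; each row is the pose to reach, as a shift and turn from the pose measured when the call began, along the tool's axes at that moment; what a row does not reach only later rows make up. A row lasts 1/10 s, in which the tool goes at most 50 mm and 8.59 degrees, less where a joint would pass 70% of its speed; a pose out of reach is approached as far as the arm can. A call with a gripper value outside its range is refused whole. OPENING is the finger opening in mm, from 0 to 87, set as the call begins (- or left out, the last holds). The fingers move at their own pace and stop on an object; FORCE is the grip in N (left out, the last holds). Time passes only in rows, so rows that repeat a pose let the fingers close. It gives the time, the measured TCP pose, the force and the opening at its end, in the units of the state.
- manip.get_obs(): the state, without advancing time (a new reading comes with each control period).
- manip.get_image(name): name is "scene" or "top"; returns a dict with "img" (420x560x3 uint8, blue, green, red), "fx", "fy", "cx", "cy" (pixels), "camera_from_world" (4x4, takes a point from world to camera coordinates). Camera axes: x right, y down, z forward; pixel columns grow to the right and rows downward; lengths in mm; the calibration is good to about 2 mm. A picture is of the moment at which its call begins. There is no depth.
- manip.close_job(): hands the job in, once; it reports no verdict.
The state is a dict: "clock": time; "joint_positions": joint angles; "qvel": joint speeds; "effort": joint torques, N m; "ee_pos": TCP position; "orientation": TCP orientation; "ft_force": force on the tool from outside, world axes, zero at the start; "ft_torque": the same for the moment, N m; "gripper_width": finger opening in mm.
Only numpy, scipy, OpenCV 4.12 (cv2) and the standard library are available. Lean on these libraries where they do the work, as an engineer would, in place of code of your own. Each camera call takes 0.05 s, during which the arm holds its last target.

### The job

The wear scanner's empty tray is caught on its first catch, part-way shut: press the green release on the scanner's roof so that the tray pops out, and lay the tan rubber block with the blue band flat in the tray's black-rimmed pocket. Then push the tray gently in by its blue front, past the first click to the second, so that it stays fully home when you let go. Never press on the scanner with more than 20 newtons, and leave the green-lidded pot and the black tile where they stand.

Things in the scene. Friction and masses are not known exactly. Their poses are not given: they have to be found in the camera images.
- scanner: White scanner, fixed, 130 (x) x 110 (y) x 56 mm high. Origin: centre of its underside, on the table; x runs from its front (blue tray) to its back, z up. The tray comes out along -x. Its spring pushes out with 2 N when out, 4 N at the first catch, 5 N at home, plus 1 N friction; each catch adds a bump of 3 to 4 N over about 6 mm, which falls away as it clicks.
- release_top (a point): Centre of the top of the green round release button (24 mm across, 13 mm proud of the roof, 69 mm above the table, in a grey collar 33 mm across and 2 mm high). Press straight down against its spring: travel 10 mm, about 2.5 N at first, 4.5 N at 4 mm, 7.5 N fully down; about 4 mm frees the tray.
- release (a joint): Travel of the release button, m: 0 up, 0.010 fully down. The catches are tied to it: it dips about 4 mm and springs up again whenever the tray rides over a catch.
- tray (a joint): How far out the tray is, m: 0.085 fully out, at a stop; about 0.034 on the first catch (the start); on the second, home catch 0.001 to 0.019: this depth differs each time, cannot be seen and must be felt. 0.5 mm past it begins a buffer spring of 12 N per mm, so a slow push that has risen to 12 to 15 N is past the home click. Let go too early, the tray comes back out.
- tray_front (a point): Centre of the outer face of the tray's blue front panel (8 mm thick, 86 mm wide, 34 mm high, from 8 to 42 mm above the table); moves with the tray; axes as the scanner's. Push it along the scanner's +x.
- pocket (a point): Centre of the pocket's floor, 16 mm above the table; axes as the scanner's; moves with the tray. Pocket 56 mm long (x), 29 mm wide (y); black rim 6 mm high, 4 mm thick; its long sides are open over the middle 32 mm for fingers, above a flat plate 70 mm wide at floor height. With the tray out, the scanner's front wall is 54 mm behind this point.
- block_center (a point): Centre of the loose rubber block, 25 (x) x 52 (y) x 18 mm (z), tan with a blue band, lying flat on the table (centre 9 mm up). Its long side, its own y axis, goes along the scanner's x axis, either way round.
- pot: Small white pot with a green screw lid, 45 mm across and 43 mm high; origin at the centre of its underside. To be left alone.
- tile: Black glass reference tile in a dark frame, 62 x 88 x 13 mm; origin at the centre of its underside. To be left alone.
Not all that is in view belongs to the job. Several things look just like the part that bears block_center: the one meant starts farthest to the robot's left.

How it is judged:
By the outcome, as a careful person would: the job done as asked, in the order asked, and still so for the second after the job is handed in, with the robot touching nothing.
It also fails if it takes over 72 s, if anything falls off the work surface, if the arm or the gripper's body presses on something with over 40 N, if the wrist force passes 120 N, or if a joint passes its speed limit or range.

## Working session

There is one attempt and no reset: what is moved stays moved. The work goes in short steps, Python scripts to look and compute and a shell command to move; the robot and the scene stay as the last step left them, time stands still between calls to the robot, and variables do not carry over. Pictures are saved under pics/ and viewed, and the job is handed in when it is done.

```bash
mkdir -p pics; ls; python3 - <<'E'
from rig import manip
import cv2,numpy as np
o=manip.get_obs()
for k,v in o.items(): print(k,np.round(v,3).tolist())
for n in ("scene","top"):
    d=manip.get_image(n); cv2.imwrite(f"pics/{n}0.png",d["img"]); print(n,d["fx"],d["fy"],d["cx"],d["cy"],np.round(d["camera_from_world"],3).tolist())
E
```

```text
pics
clock 0.0
joint_positions [1.316, 0.469, -0.049, 1.534, 0.024, 1.141, -0.082]
qvel [0.0, -0.001, 0.0, -0.001, 0.0, -0.001, 0.002]
effort [-0.0, -50.798, -0.081, -23.615, -0.061, 0.038, 0.0]
ee_pos [150.993, -657.276, 221.493]
orientation [[0.975, 0.224, -0.001], [0.224, -0.975, 0.002], [-0.0, -0.002, -1.0]]
ft_force [0.197, -0.325, 0.394]
ft_torque [0.028, -0.001, 0.019]
gripper_width 86.91
scene 504.0236240587873 504.0236240587873 284.33631303339877 200.82541190956235 [[0.939, -0.345, 0.005, -470.992], [-0.282, -0.776, -0.564, 225.141], [0.198, 0.528, -0.826, 1582.317], [0.0, 0.0, 0.0, 1.0]]
top 438.9492418176101 438.9492418176101 284.0057840138274 208.47640084678318 [[-0.029, -1.0, 0.006, 53.384], [-0.996, 0.028, -0.087, 528.964], [0.086, -0.009, -0.996, 1225.82], [0.0, 0.0, 0.0, 1.0]]
```

View pics/scene0.png

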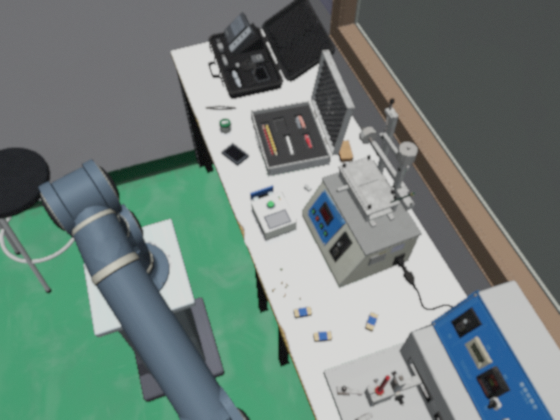

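View pics/top0.png

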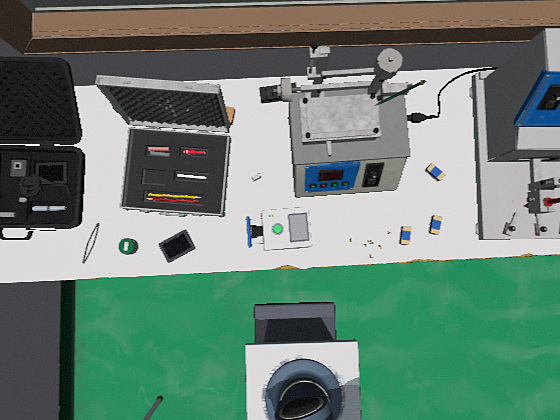

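```bash
cat > h.py <<'E'
from rig import manip
import cv2,numpy as np
def cam(n): return manip.get_image(n)
def ray(d,u,v,z):
    M=np.array(d["camera_from_world"]);R=M[:3,:3];t=M[:3,3]
    c=-R.T@t; r=R.T@np.array([(u-d["cx"])/d["fx"],(v-d["cy"])/d["fy"],1])
    return c+r*(z-c[2])/r[2]
def proj(d,p):
    M=np.array(d["camera_from_world"]);q=M[:3,:3]@np.array(p,float)+M[:3,3]
    return np.array([d["fx"]*q[0]/q[2]+d["cx"],d["fy"]*q[1]/q[2]+d["cy"]])
def crop(d,x0,y0,x1,y1,s,name):
    im=cv2.resize(d["img"][y0:y1,x0:x1],None,fx=s,fy=s,interpolation=cv2.INTER_CUBIC);cv2.imwrite(name,im)
E
python3 - <<'E'
from h import *
d=cam("top"); s=cam("scene")
crop(d,380,150,460,255,5,"pics/a.png"); crop(d,210,190,330,270,6,"pics/b.png"); crop(s,230,170,320,250,7,"pics/c.png")
for nm,dd,roi in (("top",d,(330,140,470,260)),("scene",s,(270,290,400,360))):
    x0,y0,x1,y1=roi
    h=cv2.cvtColor(dd["img"],cv2.COLOR_BGR2HSV)[y0:y1,x0:x1]
    tan=cv2.inRange(h,(8,50,100),(30,255,255)); bl=cv2.inRange(h,(95,90,60),(130,255,255))
    m=cv2.morphologyEx(tan|bl,cv2.MORPH_CLOSE,np.ones((3,3)))
    for c in cv2.findContours(m,cv2.RETR_EXTERNAL,cv2.CHAIN_APPROX_NONE)[0]:
        if cv2.contourArea(c)<40: continue
        c=c+[x0,y0]; (u,v),wh,a=cv2.minAreaRect(c.astype(np.float32))
        b=cv2.boxPoints(((u,v),wh,a)); W=np.array([ray(dd,*p,18)[:2] for p in b])
        print(nm,round(u),round(v),cv2.contourArea(c),ray(dd,u,v,14).round(1),np.round(W,1).tolist())
E
```

```text
top 405 235 125.0 [ 445.8 -305.6   14. ] [[422.2, -288.9], [472.2, -296.1], [469.3, -320.2], [419.3, -312.9]]
top 436 225 124.0 [ 472.8 -394.    14. ] [[450.9, -375.2], [499.2, -386.1], [494.5, -410.0], [446.2, -399.0]]
top 435 172 124.5 [ 625.9 -402.6   14. ] [[633.2, -374.6], [651.1, -390.8], [617.3, -427.8], [599.4, -411.5]]
top 344 176 571.0 [ 621.6 -139.    14. ] [[667.3, -98.3], [665.0, -182.1], [574.9, -178.2], [577.3, -94.9]]
scene 284 339 40.0 [ 367.8 -365.5   14. ] [[364.8, -318.8], [373.2, -319.0], [369.6, -413.2], [361.6, -413.0]]
scene 371 322 52.0 [ 624.7 -404.    14. ] [[598.9, -413.3], [635.7, -382.4], [648.3, -396.9], [611.5, -427.5]]
scene 302 312 76.0 [ 445.4 -307.1   14. ] [[424.6, -294.6], [468.8, -301.0], [464.6, -322.5], [420.8, -316.1]]
```

View pics/a.png

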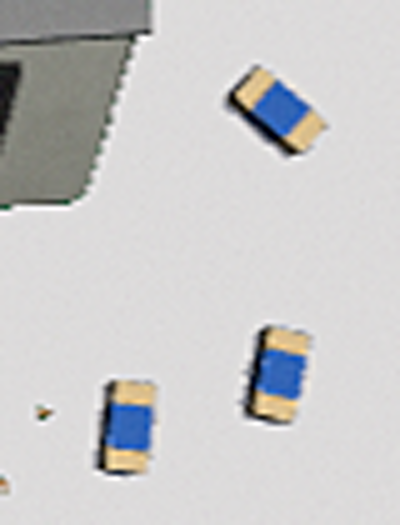

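View pics/b.png

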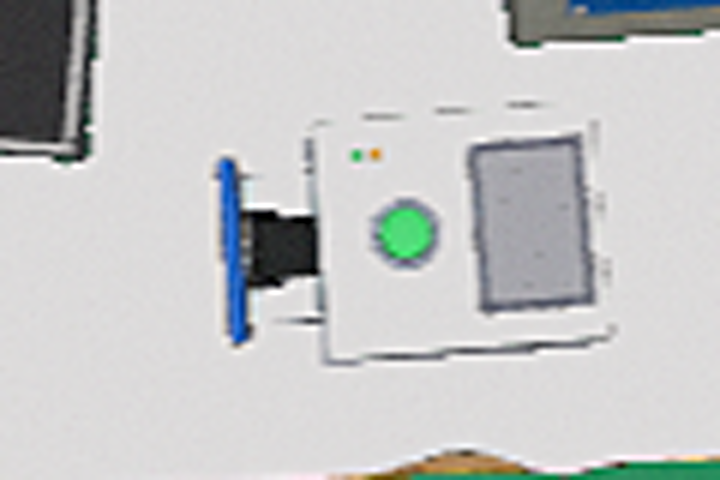

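View pics/c.png

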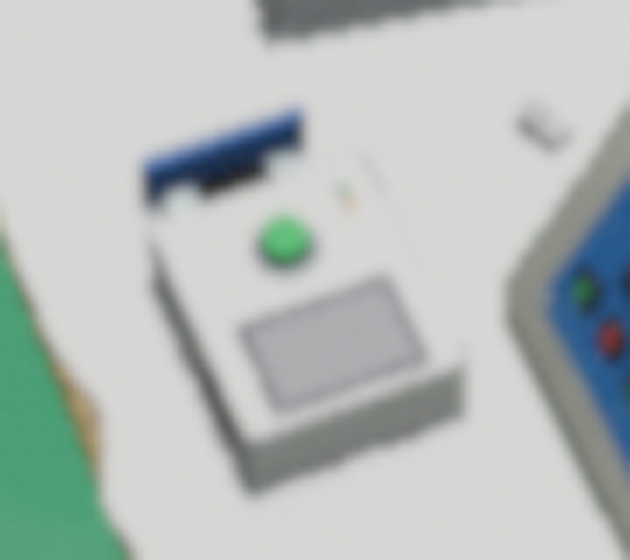

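Three look-alike blocks at top-view pixels (405,235), (436,225), (435,172). The leftmost, (405,235), at y≈-306 fits "farthest left", and the crop confirms a tan block with a blue band. Next: scanner pose.

```bash
python3 - <<'E'
from h import *
for n,roi in (("top",(235,195,325,260)),("scene",(240,180,310,245))):
    d=cam(n);x0,y0,x1,y1=roi
    h=cv2.cvtColor(d["img"],cv2.COLOR_BGR2HSV)[y0:y1,x0:x1]
    for nm,m,z in (("green",cv2.inRange(h,(50,90,120),(80,255,255)),69),("blue",cv2.inRange(h,(100,120,60),(130,255,255)),42)):
        c=max(cv2.findContours(m,cv2.RETR_EXTERNAL,cv2.CHAIN_APPROX_NONE)[0],key=cv2.contourArea)+[x0,y0]
        r=cv2.minAreaRect(c.astype(np.float32)); mo=cv2.moments(c); u,v=mo["m10"]/mo["m00"],mo["m01"]/mo["m00"]
        print(n,nm,round(u,1),round(v,1),np.round(r[1],1),"world",ray(d,u,v,z).round(1))
        print([ray(d,*p,z)[:2].round(1).tolist() for p in cv2.boxPoints(r)])
    if n=="top":
        # roof corners (crop b /6 + offset), display corners
        for p in [(318,122),(327,362),(597,122),(614,330),(470,146),(580,135),(594,302),(484,311)]:
            print(p,ray(d,210+p[0]/6,190+p[1]/6,56).round(1))
E
```

```text
top green 277.1 228.5 [7. 8.] world [472.1  59.2  69. ]
[[481.8, 70.1], [481.2, 48.3], [462.1, 48.8], [462.8, 70.6]]
top blue 248.4 231.7 [29.1  2.8] world [466.5 139.5  42. ]
[[507.4, 145.8], [507.8, 137.9], [426.8, 133.4], [426.4, 141.3]]
(318, 122) [523.9  96.9  56. ]
(327, 362) [413.6  95.5  56. ]
(597, 122) [520.2 -31.8  56. ]
(614, 330) [424.4 -36.3  56. ]
(470, 146) [510.8  27.2  56. ]
(580, 135) [514.4 -23.7  56. ]
(594, 302) [437.5 -27.6  56. ]
(484, 311) [434.8  23.   56. ]
scene green 241.2 239.9 [ 4. 12.] world [342.8 -41.6  69. ]
[[335.0, -54.2], [347.9, -12.9], [359.7, -17.2], [346.6, -58.5]]
scene blue 261.4 191.7 [ 3.5 20.9] world [466.4 129.9  42. ]
[[431.5, 134.2], [503.5, 137.4], [502.4, 123.0], [430.8, 120.0]]
```

```bash
cat >> h.py <<'E'
def want(x,y,z,yaw):
    """shift in tool axes + turn about tool z to bring TCP to x,y,z with tool-x at world yaw (deg)"""
    o=manip.get_obs();R=np.array(o["orientation"]);p=np.array(o["ee_pos"])
    c=np.degrees(np.arctan2(R[1,0],R[0,0]))
    t=-np.radians((yaw-c+180)%360-180)
    print("t",round(o["clock"],2),"pos",p.round(1),"yaw",round(c,1),"F",np.round(o["ft_force"],1),"grip",round(o["gripper_width"],1),"tilt",R[:2,2].round(3))
    print("shift",(R.T@(np.array([x,y,z])-p)).round(1),"turn",round(t,3))
E
python3 - <<'E'
from h import *
d=cam("top")
for p in [(295,195),(395,192),(405,155),(408,110),(291,130),(225,215),(230,128),(122,210)]:
    print(p,ray(d,*p,0).round(),ray(d,*p,80).round(),ray(d,*p,200).round())
s=cam("scene")
for p in [(327,165),(260,170),(304,227),(355,280),(320,178)]: print(p,ray(s,*p,0).round(),ray(s,*p,80).round(),ray(s,*p,200).round())
want(450,-300,200,40)
E
```

```text
(295, 195) [571.   5.   0.] [561.   8.  80.] [547.  12. 200.]
(395, 192) [ 571. -286.    0.] [ 562. -265.   80.] [ 548. -233.  200.]
(405, 155) [ 680. -321.    0.] [ 663. -298.   80.] [ 639. -263.  200.]
(408, 110) [ 814. -337.    0.] [ 790. -313.   80.] [ 752. -276.  200.]
(291, 130) [763.  11.   0.] [742.  13.  80.] [710.  17. 200.]
(225, 215) [518. 209.   0.] [512. 199.  80.] [503. 184. 200.]
(230, 128) [774. 190.   0.] [752. 181.  80.] [719. 168. 200.]
(122, 210) [541. 506.   0.] [533. 477.  80.] [522. 434. 200.]
(327, 165) [736. 190.   0.] [706. 134.  80.] [661.  49. 200.]
(260, 170) [501. 251.   0.] [483. 191.  80.] [458. 102. 200.]
(304, 227) [562. -26.   0.] [541. -71.  80.] [ 510. -137.  200.]
(355, 280) [ 641. -261.    0.] [ 616. -292.   80.] [ 578. -339.  200.]
(320, 178) [690. 144.   0.] [662.  90.  80.] [621.   9. 200.]
t 0.4 pos [ 151.1 -657.8  222.4] yaw 12.9 F [1.2 0.3 0.2] grip 87.0 tilt [-0.  0.]
shift [ 371.4 -281.8   22.5] turn -0.472
```

```bash
python3 -m creep '[[40,-30,2,0.05],[80,-60,4,0.1],[120,-90,6,0.15],[160,-120,8,0.18],[200,-150,10,0.18]]' 0 20; python3 -c "
from h import *
want(450,-300,210,3)"
```

```text
clock: 0.9
ee_pos: [313.4, -465.4, 212.7]
orientation: [[0.999, 0.045, 0.0], [0.045, -0.999, -0.0], [0.0, 0.0, -1.0]]
ft_force: [0.7, -0.4, -0.5]
gripper_width: 55.0
t 0.9 pos [ 313.4 -465.4  212.7] yaw 2.6 F [ 0.7 -0.4 -0.5] grip 55.0 tilt [ 0. -0.]
shift [ 143.9 -159.1    2.6] turn -0.007
```

```bash
python3 -m creep '[[33,-37,0,0],[66,-74,0,0],[99,-111,0,0],[130,-148,0,0],[144,-190,0,0]]'; python3 -c "
from h import *
want(472,59,130,3.3)"
```

```text
clock: 1.4
ee_pos: [451.4, -267.1, 213.1]
orientation: [[0.999, 0.047, 0.003], [0.047, -0.999, -0.001], [0.003, 0.001, -1.0]]
ft_force: [1.1, 0.8, 0.1]
gripper_width: 14.9
t 1.4 pos [ 451.4 -267.1  213.1] yaw 2.7 F [1.1 0.8 0.1] grip 14.9 tilt [ 0.003 -0.001]
shift [  35.6 -324.8   82.9] turn -0.011
```

```bash
python3 -m creep '[[5,-48,0,0],[10,-96,5,0],[12,-144,10,0],[14,-192,15,0],[16,-240,20,0]]'; python3 -c "
from h import *
want(472,59,110,3.3)"
```

```text
clock: 1.9
ee_pos: [456.1, -24.8, 193.1]
orientation: [[0.999, 0.047, 0.004], [0.047, -0.999, -0.001], [0.004, 0.001, -1.0]]
ft_force: [1.2, 0.1, 0.6]
gripper_width: 0.1
t 1.9 pos [456.1 -24.8 193.1] yaw 2.7 F [1.2 0.1 0.6] grip 0.1 tilt [ 0.004 -0.001]
shift [ 19.5 -83.1  83.1] turn -0.011
```

```bash
python3 -m creep '[[10,-40,30,-0.01],[20,-83,60,-0.01],[20,-83,85,-0.01],[20,-83,95,-0.01],[20,-83,95,-0.01]]'; python3 -c "
from h import *
want(472,59,71,3.3)
d=cam('scene');crop(d,200,150,320,250,6,'pics/d.png')
d=cam('top');crop(d,200,180,330,270,6,'pics/e.png');print(proj(d,[472,59,69]))"
```

```text
clock: 2.4
ee_pos: [471.6, 58.0, 97.0]
orientation: [[0.998, 0.056, 0.001], [0.056, -0.998, -0.002], [0.001, 0.002, -1.0]]
ft_force: [-0.2, -1.1, 0.1]
gripper_width: 0.6
t 2.4 pos [471.6  58.   97. ] yaw 3.2 F [-0.2 -1.1  0.1] grip 0.6 tilt [ 0.001 -0.002]
shift [ 0.5 -1.  26. ] turn -0.002
[277.15896959 228.49032508]
```

View pics/d.png

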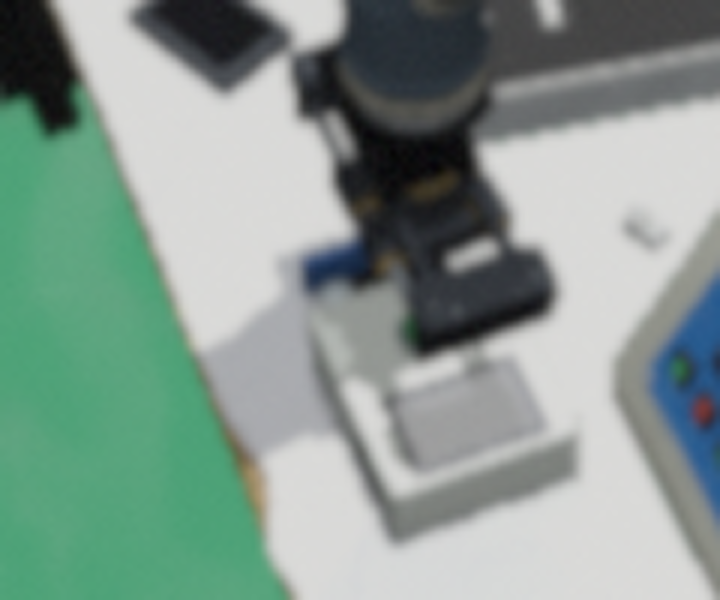

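View pics/e.png

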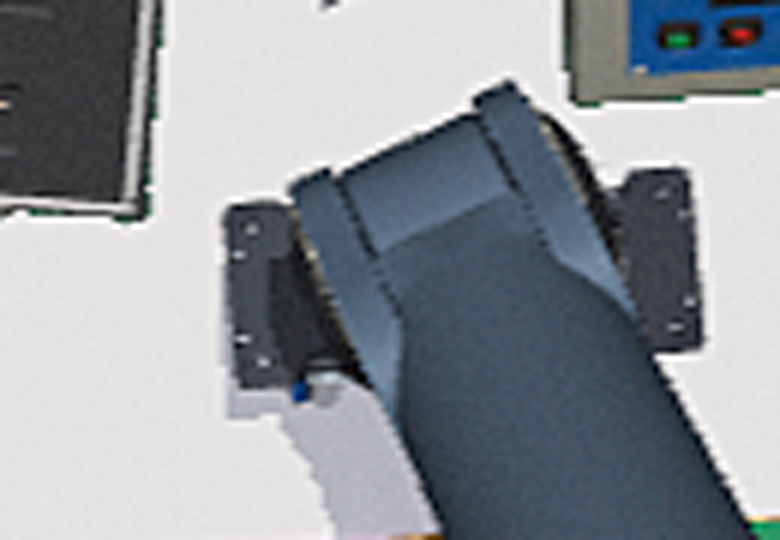

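The gripper sits over the button (green just visible at its corner in the scene view). Pressing.

```bash
python3 -m creep '[[0.5,-1,12,0],[0.5,-1,22,0],[0.5,-1,25,0],[0.5,-1,27,0],[0.5,-1,27,0]]'; python3 -m creep '[[0,0,1.5,0],[0,0,3,0],[0,0,4.5,0],[0,0,6,0],[0,0,6,0]]'
```

```text
clock: 3.0
ee_pos: [473.7, 58.7, 71.7]
orientation: [[0.999, 0.054, 0.005], [0.054, -0.999, -0.001], [0.005, 0.002, -1.0]]
ft_force: [0.3, -0.1, -0.9]
gripper_width: 0.5
clock: 3.5
ee_pos: [474.0, 58.8, 65.8]
orientation: [[0.999, 0.054, 0.005], [0.054, -0.999, -0.001], [0.005, 0.002, -1.0]]
ft_force: [-0.6, -0.6, 3.8]
gripper_width: 0.3
```

```bash
python3 -m creep '[[-1,0,1,0],[-1,0,2,0],[-1,0,3,0],[-1,0,3.5,0],[-1,0,3.5,0]]'; python3 -c "
from h import *
d=cam('scene');crop(d,200,150,320,250,6,'pics/f.png')"
```

```text
clock: 4.0
ee_pos: [474.0, 58.8, 62.6]
orientation: [[0.999, 0.054, 0.007], [0.054, -0.999, -0.001], [0.007, 0.001, -1.0]]
ft_force: [2.3, -0.1, 5.6]
gripper_width: 0.8
```

View pics/f.png

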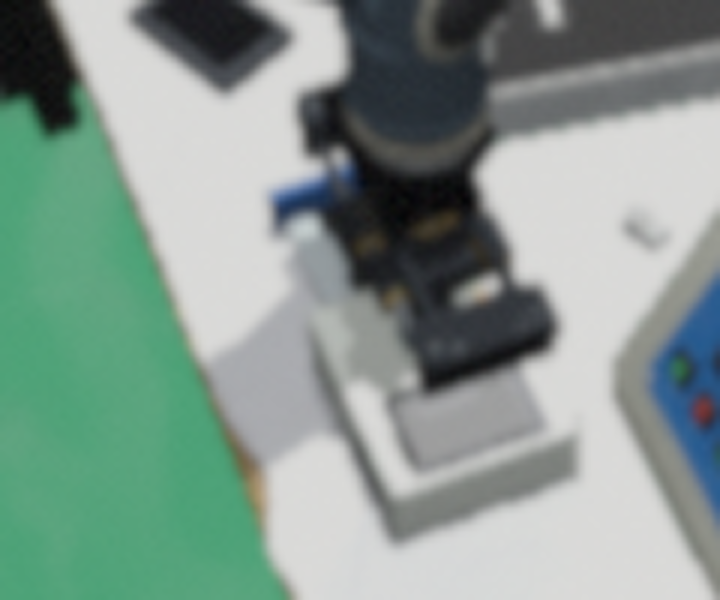

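The tray has popped out (blue front moved from (335,260) to (310,195) in the crop). Up and away towards the block.

```bash
python3 -m creep '[[0,0,-15,0],[0,0,-50,0],[0,20,-95,0],[-5,60,-120,0],[-10,108,-120,0]]'; python3 -m creep '[[-2,48,0,0.02],[-4,96,0,0.05],[-6,144,0,0.1],[-8,190,0,0.15],[-8,220,10,0.2]]' 60; python3 - <<'E'
from h import *
want(445.5,-306,60,-8.2)
d=cam("top");crop(d,200,180,330,270,6,"pics/g.png")
E
```

```text
clock: 4.55
ee_pos: [471.0, -48.9, 186.1]
orientation: [[0.998, 0.058, 0.014], [0.058, -0.998, -0.001], [0.014, 0.002, -1.0]]
ft_force: [1.4, -0.6, 0.5]
gripper_width: 0.4
clock: 5.05
ee_pos: [475.2, -273.1, 176.5]
orientation: [[0.989, -0.147, 0.015], [-0.147, -0.989, -0.003], [0.015, 0.001, -1.0]]
ft_force: [0.3, 0.5, -0.4]
gripper_width: 32.7
t 5.05 pos [ 475.2 -273.1  176.5] yaw -8.5 F [ 0.3  0.5 -0.4] grip 32.7 tilt [ 0.015 -0.003]
shift [-26.3  36.8 116.2] turn -0.005
```

View pics/g.png

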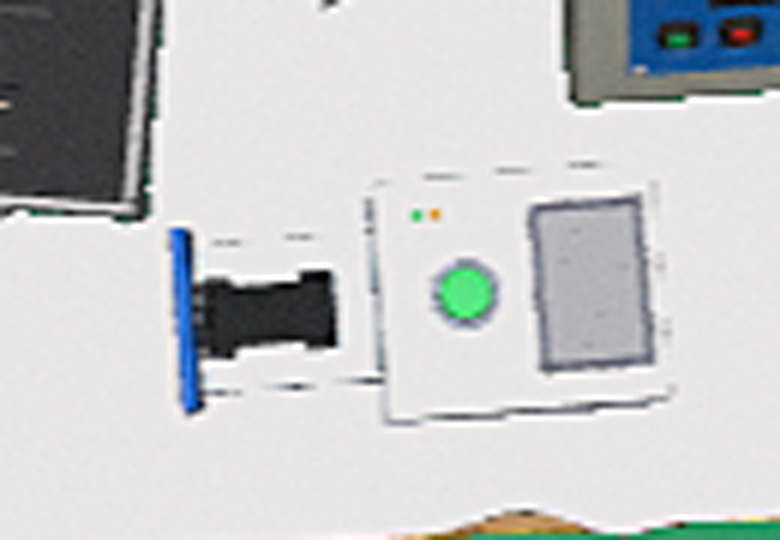

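```bash
python3 - <<'E'
from h import *
d=cam("top")
x0,y0,x1,y1=228,215,262,252
im=d["img"][y0:y1,x0:x1]; g=im.max(2)
m=(g<75).astype(np.uint8)
cs=cv2.findContours(m,cv2.RETR_EXTERNAL,cv2.CHAIN_APPROX_NONE)[0]
for c in cs:
    if cv2.contourArea(c)<30: continue
    c=c+[x0,y0]; r=cv2.minAreaRect(c.astype(np.float32)); print(r)
    print("rim",[ray(d,*p,22)[:2].round(1).tolist() for p in cv2.boxPoints(r)],ray(d,*r[0],20).round(1))
h=cv2.cvtColor(d["img"],cv2.COLOR_BGR2HSV)[210:255,220:240]
m=cv2.inRange(h,(100,120,60),(130,255,255))
c=max(cv2.findContours(m,cv2.RETR_EXTERNAL,cv2.CHAIN_APPROX_NONE)[0],key=cv2.contourArea)+[220,210]
r=cv2.minAreaRect(c.astype(np.float32)); print("blue",ray(d,*r[0],42).round(1),[ray(d,*p,42)[:2].round(1).tolist() for p in cv2.boxPoints(r)])
s=cam("scene");crop(s,230,170,320,250,7,"pics/i.png")
E
python3 -m creep '[[-10,15,30,0],[-20,30,60,0],[-26.5,37,90,0],[-26.5,37,116,0],[-26.5,37,116,0]]' 50; python3 - <<'E'
from h import *
want(445.5,-306,3.5,-8.2)
s=cam("scene");crop(s,260,280,350,360,7,"pics/j.png")
E
```

```text
((243.45562744140625, 232.12286376953125), (12.385171890258789, 23.1929874420166), 83.2901611328125)
rim [[480.9, 189.4], [486.8, 124.0], [451.8, 120.7], [446.1, 186.0]] [466.4 155.2  20. ]
blue [464.3 189.6  42. ] [[506.1, 195.7], [506.4, 187.9], [422.8, 183.5], [422.5, 191.2]]
clock: 5.7
ee_pos: [441.4, -300.1, 55.1]
orientation: [[0.99, -0.143, 0.004], [-0.143, -0.99, 0.006], [0.003, -0.006, -1.0]]
ft_force: [-0.7, 0.5, 0.9]
gripper_width: 49.9
t 5.7 pos [ 441.4 -300.1   55.1] yaw -8.2 F [-0.7  0.5  0.9] grip 49.9 tilt [0.004 0.006]
shift [ 4.7  5.6 51.6] turn -0.0
```

View pics/i.png

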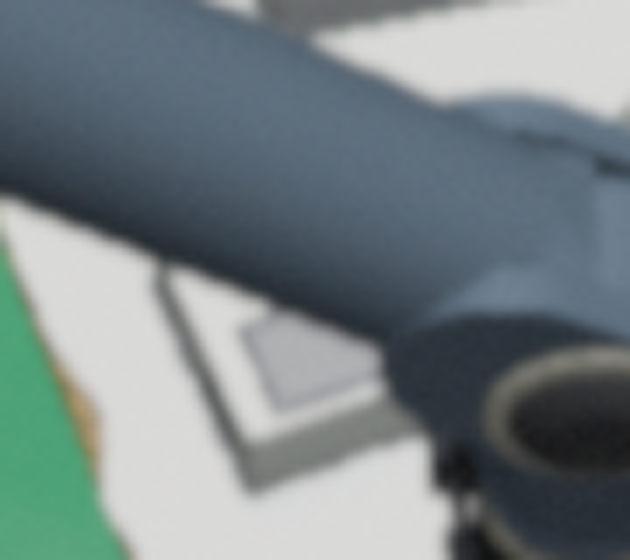

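View pics/j.png

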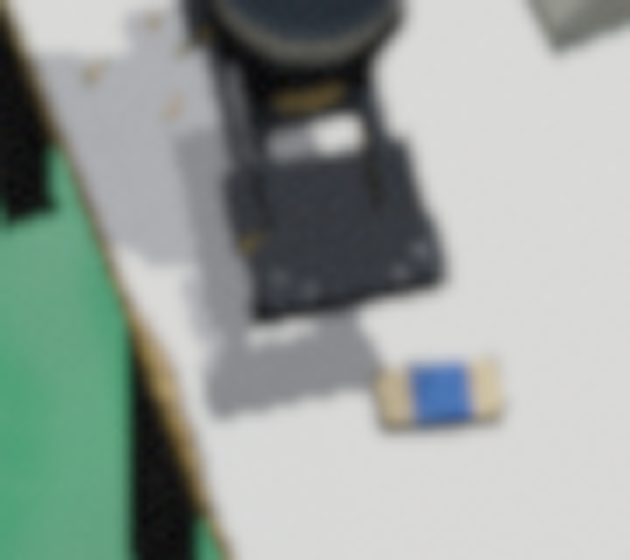

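```bash
python3 -m creep '[[4.5,5.5,10,0],[4.5,5.5,25,0],[4.5,5.5,40,0],[4.5,5.5,50,0],[4.5,5.5,51.5,0]]' 50; python3 - <<'E'
from h import *
want(445.5,-306,3.5,-8.2)
s=cam("scene");crop(s,260,280,350,360,7,"pics/k.png")
E
```

```text
clock: 6.25
ee_pos: [447.4, -306.4, 5.1]
orientation: [[0.99, -0.142, 0.007], [-0.142, -0.99, 0.004], [0.006, -0.005, -1.0]]
ft_force: [-0.1, -0.1, 0.0]
gripper_width: 49.9
t 6.25 pos [ 447.4 -306.4    5.1] yaw -8.2 F [-0.1 -0.1  0. ] grip 49.9 tilt [0.007 0.004]
shift [-2.  -0.1  1.6] turn 0.001
```

View pics/k.png

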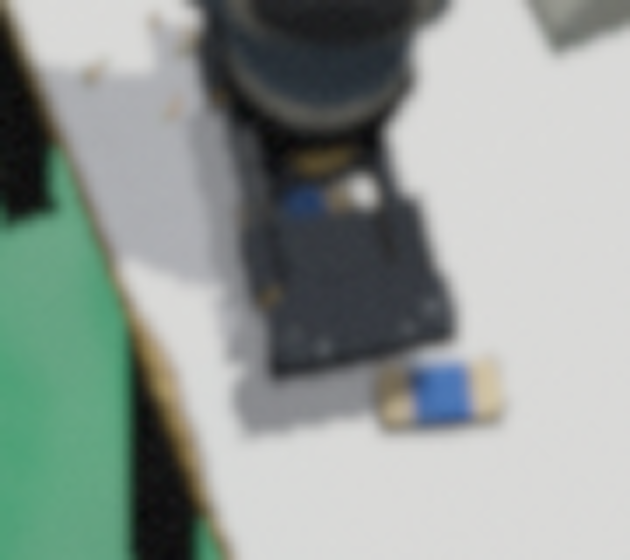

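The block (blue band at (305,203)) sits between the fingers. Close.

```bash
python3 -m creep '[[-1.5,0,0.5,0],[-2,0,1,0],[-2,0,1,0],[-2,0,1,0],[-2,0,1,0]]' 15 20;python3 -m creep '[[0,0,0,0],[0,0,-20,0],[0,0,-60,0],[0,0,-100,0],[0,0,-110,0]]';  python3 - <<'E'
from h import *
want(460,-10,110,0)
E
```

```text
clock: 6.8
ee_pos: [445.8, -306.5, 4.8]
orientation: [[0.99, -0.142, 0.008], [-0.142, -0.99, 0.003], [0.007, -0.004, -1.0]]
ft_force: [-1.1, 1.1, 1.6]
gripper_width: 23.7
clock: 7.3
ee_pos: [447.3, -308.3, 119.1]
orientation: [[0.99, -0.142, 0.015], [-0.142, -0.99, -0.001], [0.015, -0.001, -1.0]]
ft_force: [0.6, 0.2, -0.3]
gripper_width: 23.9
t 7.3 pos [ 447.3 -308.3  119.1] yaw -8.2 F [ 0.6  0.2 -0.3] grip 23.9 tilt [ 0.015 -0.001]
shift [ -30.1 -297.     9. ] turn -0.143
```

```bash
python3 - <<'E'
from h import *
d=cam("top");crop(d,226,205,286,255,12,"pics/l.png")
s=cam("scene");crop(s,240,160,320,220,9,"pics/m.png"); crop(s,240,240,350,330,6,"pics/n.png")
E
```

```text
(no output)
```

View pics/l.png

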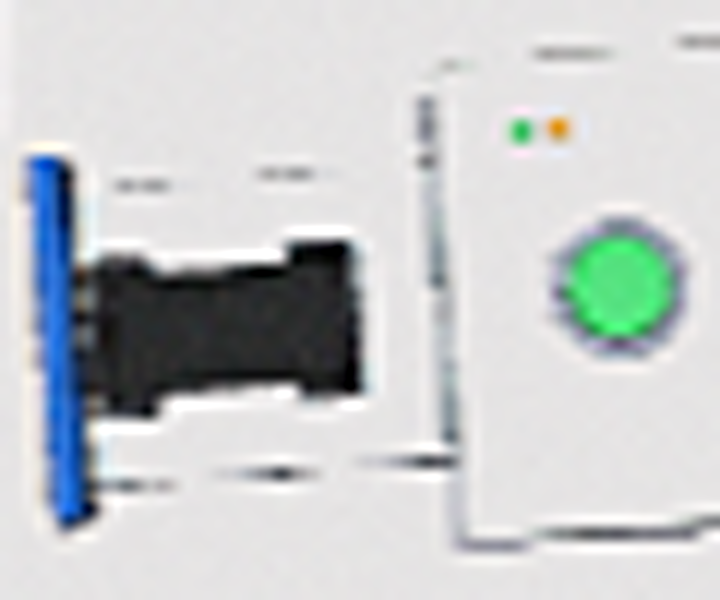

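View pics/m.png

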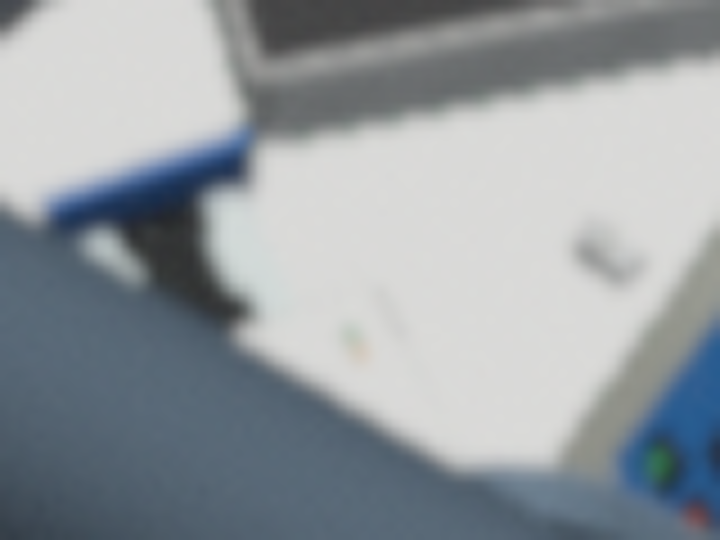

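View pics/n.png

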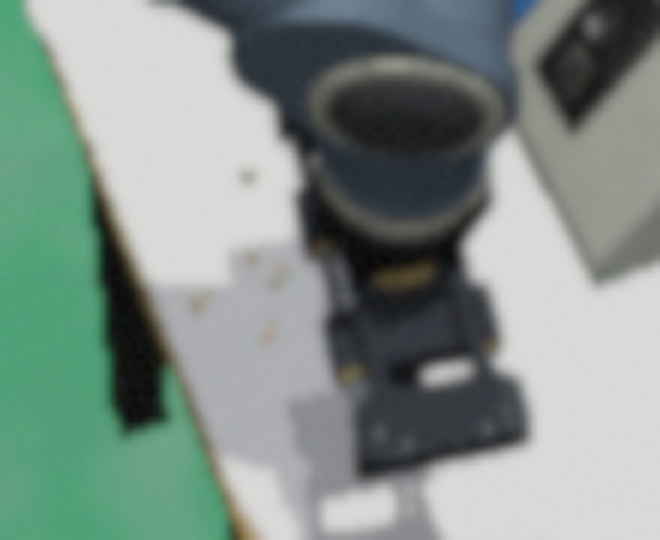

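```bash
python3 - <<'E'
from h import *
d=cam("top")
def r(x,y,z): return ray(d,226+(x+.5)/12-.5,205+(y+.5)/12-.5,z).round(1)
print("pocket tabs",r(222.5,326.8,22)); print("back end",r(361,318,22),"tab corners",[r(*p,22).tolist() for p in ((155,257),(158,412),(290,244),(303,394))])
print("button",r(621,286,69),"front wall roof edge",r(440,290,56),"panel",r(50,340,42), "panel right end",r(52,158,42),r(80,520,42))
x=np.array([.057,-.998])
b=r(621,286,69)[:2]
w=r(440,290,56)[:2]; print("pocket from wall", b- x*((b-w)@x+54))
print("pocket from panel outer?", )
E
```

```text
pocket tabs [467.3 153.3  22. ]
back end [468.5 120.6  22. ] tab corners [[484.2, 168.9, 22.0], [447.7, 168.9, 22.0], [486.4, 136.9, 22.0], [450.9, 134.6, 22.0]]
button [472.3  58.6  69. ] front wall roof edge [473.1 100.3  56. ] panel [464.7 191.6  42. ] panel right end [507.  190.4  42. ] [422.9 185.5  42. ]
pocket from wall [466.852453 153.979858]
pocket from panel outer?
```

```bash
python3 -m creep '[[-2,-48,0,-0.1],[-5,-97,0,-0.2],[-10,-145,0,-0.3],[-16,-193,0,-0.4],[-23,-241,0,-0.5]]';  python3 - <<'E'
from h import *
want(467,153.4,119,93.4)
E
```

```text
clock: 7.95
ee_pos: [454.7, -63.1, 113.9]
orientation: [[0.935, 0.353, 0.005], [0.353, -0.935, 0.004], [0.006, -0.002, -1.0]]
ft_force: [1.0, -0.1, -0.4]
gripper_width: 23.7
t 7.95 pos [454.7 -63.1 113.9] yaw 20.7 F [ 1.  -0.1 -0.4] grip 23.7 tilt [0.005 0.004]
shift [  88.1 -198.2   -4.3] turn -1.269
```

```bash
python3 -m creep '[[17,-40,-5,0],[34,-80,-5,-0.1],[52,-120,-5,-0.25],[70,-160,-5,-0.4],[88,-198,-5,-0.55]]';  python3 - <<'E'
from h import *
want(467,153.4,119,93.4)
E
```

```text
clock: 8.45
ee_pos: [465.4, 154.6, 117.9]
orientation: [[0.607, 0.794, 0.001], [0.794, -0.607, 0.003], [0.003, -0.001, -1.0]]
ft_force: [0.2, 0.3, -0.0]
gripper_width: 23.6
t 8.45 pos [465.4 154.6 117.9] yaw 52.6 F [ 0.2  0.3 -0. ] grip 23.6 tilt [0.001 0.003]
shift [-0.   2.  -1.1] turn -0.712
```

```bash
python3 -m creep '[[0,2,0,-0.15],[0,2,0,-0.3],[0,2,0,-0.45],[0,2,0,-0.6],[0,2,0,-0.71]]'; python3 -m creep '[[0,0,10,0],[0,0,25,0],[0,0,40,0],[0,0,50,0],[0,0,50,0]]'; python3 - <<'E'
from h import *
want(467,153.4,40,93.4)
d=cam("top");crop(d,206,195,296,265,8,"pics/o.png")
s=cam("scene");crop(s,230,150,320,220,8,"pics/p.png")
E
```

```text
clock: 8.95
ee_pos: [465.5, 153.0, 115.8]
orientation: [[-0.063, 0.998, -0.003], [0.998, 0.063, 0.003], [0.003, -0.003, -1.0]]
ft_force: [0.2, 0.6, -0.5]
gripper_width: 24.1
clock: 9.45
ee_pos: [463.8, 152.7, 63.7]
orientation: [[-0.063, 0.998, -0.007], [0.998, 0.063, 0.002], [0.002, -0.007, -1.0]]
ft_force: [0.5, -0.1, 1.2]
gripper_width: 23.9
t 9.45 pos [463.8 152.7  63.7] yaw 93.6 F [ 0.5 -0.1  1.2] grip 23.9 tilt [-0.007  0.002]
shift [ 0.4  3.4 23.7] turn 0.004
```

View pics/o.png

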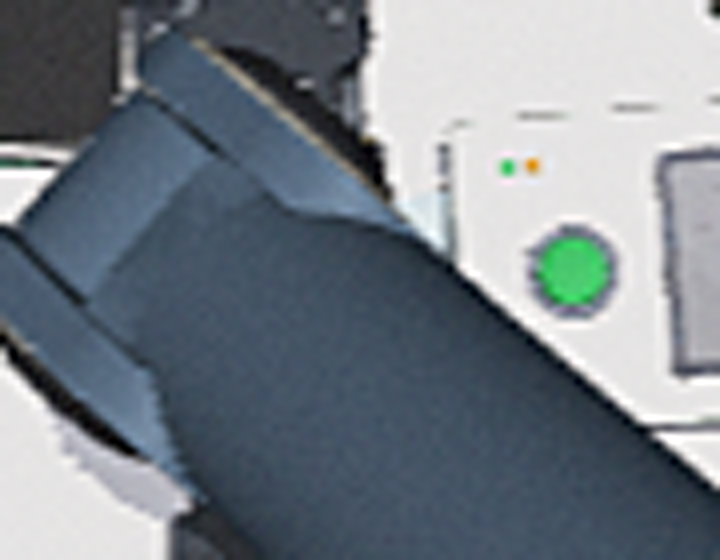

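View pics/p.png

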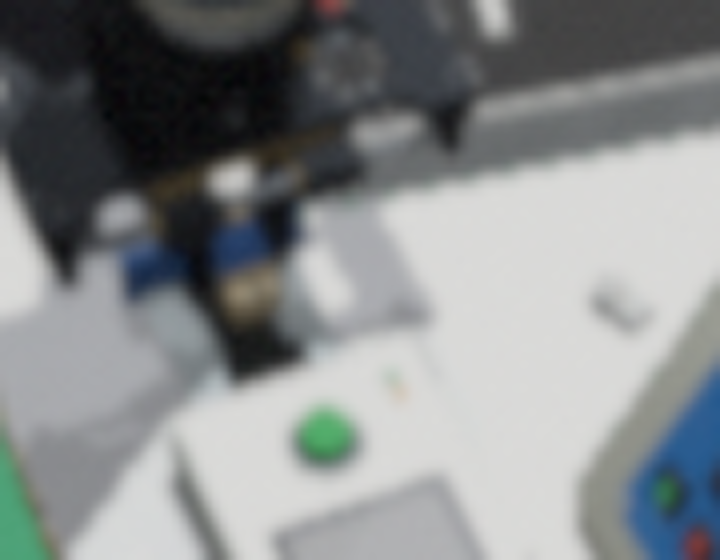

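```bash
python3 -m creep '[[0.4,3.4,8,0],[0.4,3.4,16,0],[0.4,3.4,24,0],[0.4,3.4,29,0],[0.4,3.4,29,0]]'; python3 - <<'E'
from h import *
want(467,153.4,30,93.4)
s=cam("scene");crop(s,245,170,290,205,16,"pics/q.png")
# predicted pixels in crop: block bottom end corners & pocket corners
def P(p):
    q=proj(s,p);return (((q-[245,170])+.5)*16-.5).round()
o=manip.get_obs();t=np.array(o["ee_pos"])
X=np.array([.06,-.998,0]);Y=np.array([.998,.06,0])
for sx in(1,-1):
  for sy in(1,-1):
    print(sx,sy,"blk top",P(np.r_[t[:2],t[2]-4.8+18]+X*26*sx+Y*12.5*sy),"bot",P(np.r_[t[:2],t[2]-4.8]+X*26*sx+Y*12.5*sy),"rim outer",P(np.array([467,153.4,22])+X*32*sx+Y*18.5*sy))
E
```

```text
clock: 10.05
ee_pos: [467.8, 153.9, 35.6]
orientation: [[-0.063, 0.998, -0.005], [0.998, 0.063, 0.003], [0.003, -0.005, -1.0]]
ft_force: [-0.1, 0.5, -0.9]
gripper_width: 24.1
t 10.05 pos [467.8 153.9  35.6] yaw 93.6 F [-0.1  0.5 -0.9] grip 24.1 tilt [-0.005  0.003]
shift [-0.5 -0.8  5.6] turn 0.004
1 1 blk top [341. 318.] bot [343. 367.] rim outer [377. 408.]
1 -1 blk top [231. 356.] bot [234. 405.] rim outer [216. 464.]
-1 1 blk top [248. 137.] bot [251. 187.] rim outer [264. 187.]
-1 -1 blk top [140. 174.] bot [144. 224.] rim outer [106. 241.]
```

View pics/q.png

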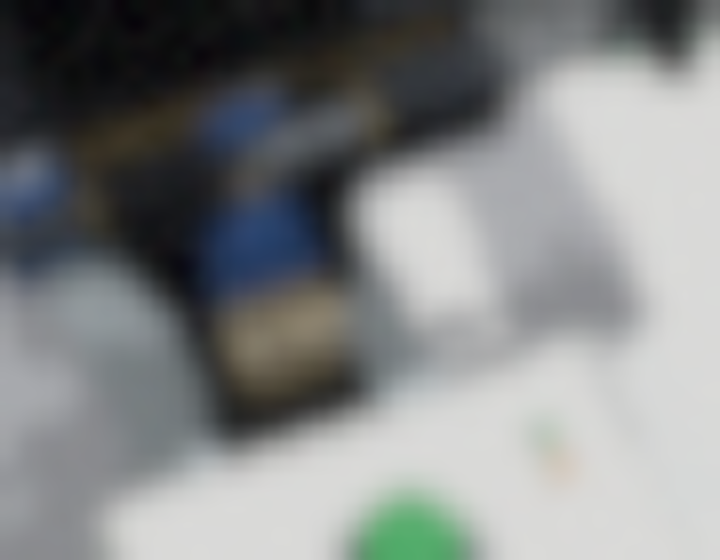

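```bash
python3 -m creep '[[-0.5,-0.8,2,0],[-0.5,-0.8,4,0],[-0.5,-0.8,6,0],[-0.5,-0.8,8,0],[-0.5,-0.8,10,0]]';python3 -m creep '[[0,0,1,0],[0,0,1,0]]'; python3 - <<'E'
from h import *
want(467,153.4,21,93.4)
s=cam("scene");crop(s,245,170,290,205,16,"pics/r.png")
E
```

```text
clock: 10.6
ee_pos: [467.4, 153.6, 26.0]
orientation: [[-0.063, 0.998, -0.004], [0.998, 0.063, 0.003], [0.003, -0.004, -1.0]]
ft_force: [-0.3, 0.0, 0.8]
gripper_width: 23.9
clock: 10.8
ee_pos: [467.2, 153.5, 24.8]
orientation: [[-0.063, 0.998, -0.005], [0.998, 0.063, 0.003], [0.003, -0.005, -1.0]]
ft_force: [0.2, -0.5, -0.4]
gripper_width: 23.9
t 10.8 pos [467.2 153.5  24.8] yaw 93.6 F [ 0.2 -0.5 -0.4] grip 23.9 tilt [-0.005  0.003]
shift [-0.1 -0.2  3.8] turn 0.004
```

View pics/r.png

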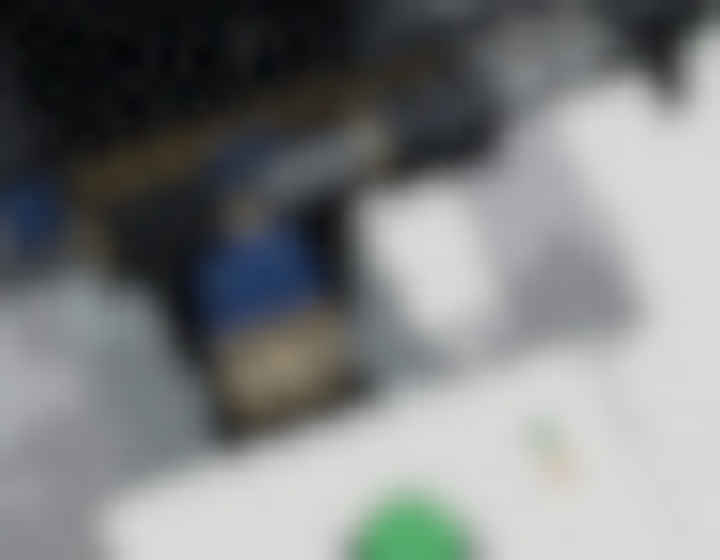

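No contact with the block's underside at about 20 mm, so it is inside the rim. Lower to the floor.

```bash
python3 -m creep '[[0,0,0.8,0],[0,0,1.6,0],[0,0,2.4,0],[0,0,3.2,0],[0,0,3.6,0]]'
```

```text
clock: 11.35
ee_pos: [467.2, 153.6, 21.2]
orientation: [[-0.063, 0.998, -0.005], [0.998, 0.064, 0.003], [0.003, -0.004, -1.0]]
ft_force: [-0.4, 0.6, -1.2]
gripper_width: 23.5
```

```bash
python3 -m creep '[[0,0,0.5,0],[0,0,1,0],[0,0,1,0]]'
```

```text
clock: 11.65
ee_pos: [467.3, 153.6, 20.7]
orientation: [[-0.063, 0.998, -0.004], [0.998, 0.063, 0.002], [0.003, -0.004, -1.0]]
ft_force: [-2.5, -1.1, 5.5]
gripper_width: 23.6
```

Contact at the expected height. Open and lift.

```bash
python3 -m creep '[[0,0,-0.5,0],[0,0,-0.5,0],[0,0,-0.5,0],[0,0,-0.5,0]]' 45; python3 -m creep '[[0,0,-10,0],[0,0,-30,0],[0,0,-60,0],[0,0,-90,0],[0,0,-110,0]]'; python3 -m creep '[[-10,0,-40,0],[-40,0,-60,0],[-90,0,-60,0],[-140,0,-60,0],[-170,0,-60,0]]'; python3 - <<'E'
from h import *
want(460,250,120,93.4)
d=cam("top");crop(d,216,200,306,265,8,"pics/s.png")
s=cam("scene");crop(s,240,160,310,220,10,"pics/t.png")
E
```

```text
clock: 12.05
ee_pos: [467.2, 153.6, 21.1]
orientation: [[-0.063, 0.998, -0.005], [0.998, 0.063, 0.002], [0.003, -0.004, -1.0]]
ft_force: [-0.6, 0.2, -0.2]
gripper_width: 43.0
clock: 12.55
ee_pos: [468.4, 153.9, 133.6]
orientation: [[-0.064, 0.998, -0.002], [0.998, 0.064, 0.003], [0.003, -0.002, -1.0]]
ft_force: [0.0, -0.6, 0.2]
gripper_width: 44.8
clock: 13.05
ee_pos: [479.1, -20.0, 193.8]
orientation: [[-0.06, 0.998, -0.002], [0.998, 0.06, 0.001], [0.001, -0.001, -1.0]]
ft_force: [-0.5, -0.7, -0.3]
gripper_width: 45.2
t 13.05 pos [479.1 -20.  193.8] yaw 93.4 F [-0.5 -0.7 -0.3] grip 45.2 tilt [-0.002  0.001]
shift [270.6  -2.8  74.1] turn 0.001
```

View pics/s.png

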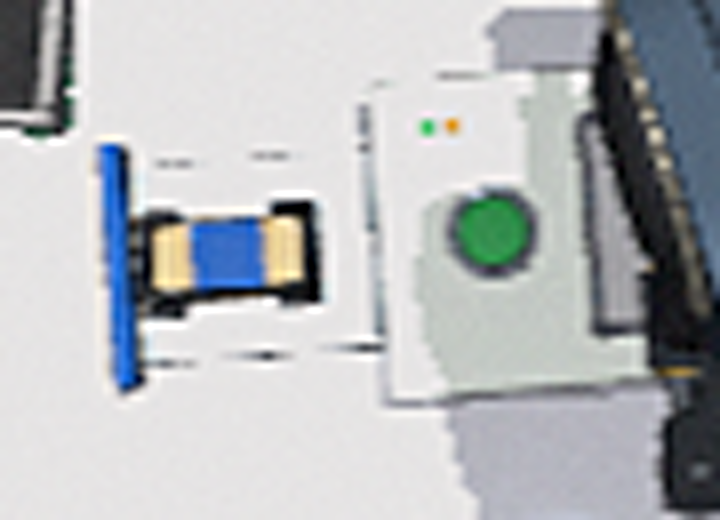

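View pics/t.png

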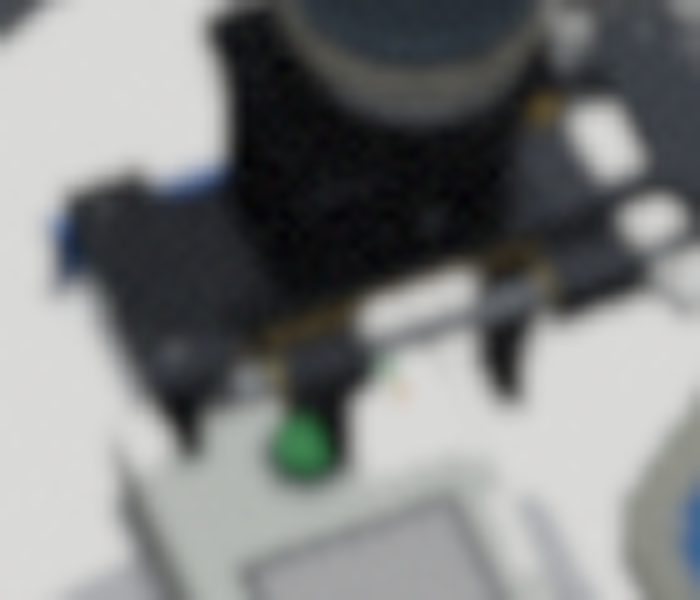

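```bash
python3 -m creep '[[40,0,0,0],[85,0,0,0],[130,0,0,0],[175,-4,0,0],[220,-8,0,0]]' 0 40;python3 - <<'E'
from h import *
s=cam("scene");d=cam("top")
for z in (0,30,50,70,90): print(z,ray(s,269.1,168.3,z).round(),ray(d,225,215,z).round())
print(ray(s,271.1,175,0))
want(462,225,25,93.4)
E
```

```text
clock: 13.65
ee_pos: [458.1, 200.9, 194.2]
orientation: [[-0.056, 0.998, -0.002], [0.998, 0.056, 0.002], [0.002, -0.002, -1.0]]
ft_force: [1.0, 0.5, 0.2]
gripper_width: 12.9
0 [534. 247.   0.] [518. 209.   0.]
30 [527. 225.  30.] [516. 205.  30.]
50 [522. 210.  50.] [514. 203.  50.]
70 [517. 195.  70.] [513. 200.  70.]
90 [513. 180.  90.] [511. 198.  90.]
[530.74001158 216.08826221   0.        ]
t 13.75 pos [456.3 206.8 195. ] yaw 93.9 F [-0.3 -0.2  0.2] grip 5.7 tilt [-0.002  0.007]
shift [ 16.7   7.1 170.2] turn 0.009
```

```bash
python3 -m creep '[[16,7,30,0.01],[16,7,70,0.01],[16,7,110,0.01],[16,7,140,0.01],[16,7,150,0.01]]';python3 - <<'E'
from h import *
want(462.8,222,25,93.3)
s=cam("scene");crop(s,225,140,315,215,8,"pics/u.png")
E
```

```text
clock: 14.25
ee_pos: [459.8, 223.3, 42.7]
orientation: [[-0.059, 0.998, -0.007], [0.998, 0.059, 0.004], [0.005, -0.006, -1.0]]
ft_force: [-0.8, -0.3, -0.2]
gripper_width: 0.4
t 14.25 pos [459.8 223.3  42.7] yaw 93.4 F [-0.8 -0.3 -0.2] grip 0.4 tilt [-0.007  0.004]
shift [-1.6  3.  17.7] turn 0.002
```

View pics/u.png

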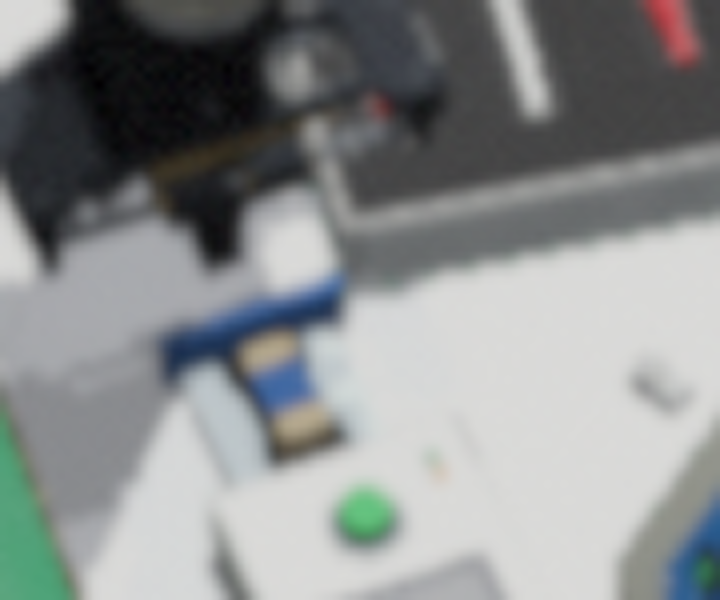

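Block lies flat in the pocket. Closed fingers are in front of the blue panel at (215,250). Lower and approach.

```bash
python3 -m creep '[[-1,3,5,0],[-1,3,9,0],[-1,3,13,0],[-1,3,14.5,0],[-1,3,14.5,0]]'; python3 -m creep '[[-3,0,0,0],[-6,0,0,0],[-9,0,0,0],[-12,0,0,0],[-14,0,0,0]]'; python3 -c "
from h import *
want(464.5,203,28,93.3)"
```

```text
clock: 14.8
ee_pos: [463.3, 222.8, 28.7]
orientation: [[-0.059, 0.998, -0.006], [0.998, 0.059, 0.005], [0.005, -0.005, -1.0]]
ft_force: [-0.7, -0.4, 0.2]
gripper_width: 0.8
clock: 15.3
ee_pos: [464.2, 208.3, 28.6]
orientation: [[-0.059, 0.998, -0.006], [0.998, 0.059, 0.005], [0.005, -0.005, -1.0]]
ft_force: [0.4, -0.2, -0.3]
gripper_width: 0.4
t 15.3 pos [464.2 208.3  28.6] yaw 93.4 F [ 0.4 -0.2 -0.3] grip 0.4 tilt [-0.006  0.005]
shift [-5.3  0.   0.6] turn 0.001
```

```bash
for i in 1; do :; done; python3 -m creep '[[-2,0,0,0],[-4,0,0,0],[-6,0,0,0],[-8,0,0,0],[-10,0,0,0]]'; python3 -m creep '[[-2,0,0,0],[-4,0,0,0],[-6,0,0,0],[-8,0,0,0],[-10,0,0,0]]'; python3 -c "
from h import *
want(468,150,28,93.3)"
```

```text
clock: 15.8
ee_pos: [464.7, 199.0, 28.7]
orientation: [[-0.059, 0.998, -0.005], [0.998, 0.059, 0.006], [0.006, -0.005, -1.0]]
ft_force: [-0.7, 3.0, -1.1]
gripper_width: 0.6
clock: 16.3
ee_pos: [465.3, 189.0, 28.7]
orientation: [[-0.059, 0.998, -0.005], [0.998, 0.059, 0.006], [0.006, -0.005, -1.0]]
ft_force: [-0.4, 3.6, -0.4]
gripper_width: 0.2
t 16.3 pos [465.3 189.   28.7] yaw 93.4 F [-0.4  3.6 -0.4] grip 0.2 tilt [-0.005  0.006]
shift [-39.1   0.4   0.4] turn 0.002
```

```bash
python3 -m creep '[[-3,0,0,0],[-6,0,0,0],[-9,0,0,0],[-12,0,0,0],[-15,0,0,0]]'; python3 -m creep '[[-2,0,0,0],[-4,0,0,0],[-6,0,0,0],[-8,0,0,0],[-10,0,0,0]]'; python3 -m creep '[[-1,0,0,0],[-2,0,0,0],[-3,0,0,0],[-4,0,0,0],[-5,0,0,0]]';python3 -m creep '[[-1,0,0,0],[-2,0,0,0],[-3,0,0,0],[-4,0,0,0],[-5,0,0,0]]'; python3 -c "
from h import *
want(468,150,28,93.3)"
```

```text
clock: 16.8
ee_pos: [466.1, 173.9, 28.6]
orientation: [[-0.059, 0.998, -0.005], [0.998, 0.059, 0.006], [0.007, -0.005, -1.0]]
ft_force: [-1.3, 4.2, 0.9]
gripper_width: 0.8
clock: 17.3
ee_pos: [466.5, 165.9, 28.7]
orientation: [[-0.06, 0.998, -0.005], [0.998, 0.06, 0.01], [0.01, -0.004, -1.0]]
ft_force: [-2.2, 8.8, -1.2]
gripper_width: 0.7
clock: 17.8
ee_pos: [466.7, 163.4, 28.8]
orientation: [[-0.062, 0.998, -0.004], [0.998, 0.062, 0.014], [0.014, -0.003, -1.0]]
ft_force: [-1.2, 9.1, -1.5]
gripper_width: 0.3
clock: 18.3
ee_pos: [466.8, 160.6, 28.8]
orientation: [[-0.063, 0.998, -0.004], [0.998, 0.063, 0.018], [0.018, -0.003, -1.0]]
ft_force: [-2.1, 6.7, -1.3]
gripper_width: 0.5
t 18.3 pos [466.8 160.6  28.8] yaw 93.6 F [-2.1  6.7 -1.3] grip 0.5 tilt [-0.004  0.018]
shift [-10.6   0.5   0.6] turn 0.006
```

```bash
python3 -m creep '[[-1,0,0,0],[-2,0,0,0],[-3,0,0,0]]'|sed -n '2p;6p'; python3 -m creep '[[-1,0,0,0],[-2,0,0,0],[-3,0,0,0]]'|sed -n '2p;6p';python3 -m creep '[[-1,0,0,0],[-2,0,0,0],[-3,0,0,0]]'; python3 -c "
from h import *
d=cam('top');crop(d,216,200,306,265,8,'pics/v.png')
s=cam('scene');crop(s,225,150,315,220,8,'pics/w.png')"
```

```text
ee_pos: [466.9, 158.5, 28.8]
ee_pos: [467.1, 155.6, 28.8]
clock: 19.2
ee_pos: [467.2, 152.7, 28.8]
orientation: [[-0.064, 0.998, -0.003], [0.998, 0.064, 0.02], [0.02, -0.002, -1.0]]
ft_force: [-1.1, 4.3, 1.5]
gripper_width: 0.3
```

View pics/w.png

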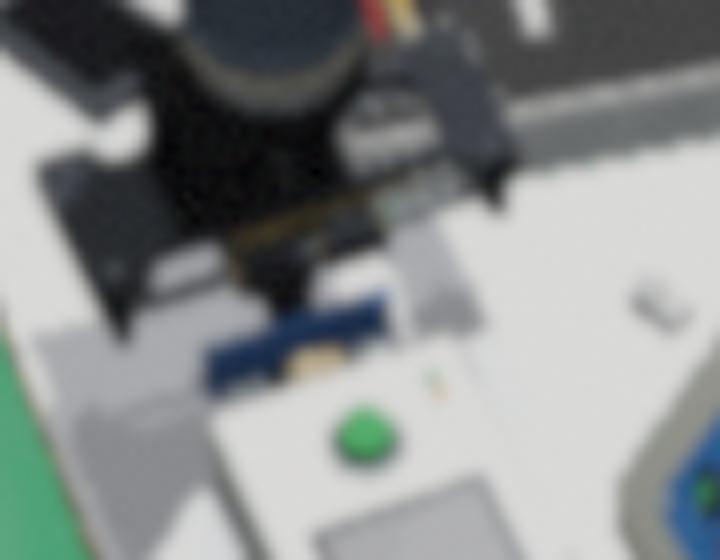

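```bash
for k in 1; do python3 -m creep '[[-0.7,0,0,0],[-1.4,0,0,0],[-2.1,0,0,0],[-2.8,0,0,0]]'|sed -n '1,2p;4,6p'; python3 -m creep '[[-0.7,0,0,0],[-1.4,0,0,0],[-2.1,0,0,0],[-2.8,0,0,0]]'|sed -n '1,2p;4,6p'; done
```

```text
clock: 19.7
ee_pos: [467.4, 149.7, 28.7]
ft_force: [-1.3, 4.8, 1.9]
gripper_width: 0.4
clock: 20.1
ee_pos: [467.5, 146.9, 28.7]
ft_force: [-1.5, 4.5, 1.5]
gripper_width: 0.5
```

```bash
python3 -m creep '[[-0.5,0,0,0],[-1,0,0,0],[-1.5,0,0,0],[-2,0,0,0]]'|sed -n '1,2p;4p'; python3 -m creep '[[-0.5,0,0,0],[-1,0,0,0],[-1.5,0,0,0],[-2,0,0,0]]'|sed -n '1,2p;4p'
```

```text
clock: 20.5
ee_pos: [467.6, 145.0, 28.7]
ft_force: [-2.1, 5.6, 1.4]
clock: 20.9
ee_pos: [467.7, 143.1, 28.7]
ft_force: [-1.4, 5.6, 1.9]
```

```bash
python3 -m creep '[[-0.5,0,0,0],[-1,0,0,0],[-1.5,0,0,0],[-2,0,0,0]]'|sed -n '1,2p;4p'; python3 -m creep '[[-0.5,0,0,0],[-1,0,0,0],[-1.5,0,0,0],[-2,0,0,0]]'|sed -n '1,2p;4p'
```

```text
clock: 21.3
ee_pos: [467.8, 141.3, 28.7]
ft_force: [-1.7, 5.3, 1.4]
clock: 21.7
ee_pos: [467.9, 139.4, 28.7]
ft_force: [-1.4, 5.1, 1.6]
```

```bash
python3 -m creep '[[-0.5,0,0,0],[-1,0,0,0],[-1.5,0,0,0],[-2,0,0,0]]'|sed -n '1,2p;4p'; python3 -m creep '[[-0.5,0,0,0],[-1,0,0,0],[-1.5,0,0,0],[-2,0,0,0]]'|sed -n '1,2p;4p'
```

```text
clock: 22.1
ee_pos: [468.0, 137.7, 28.8]
ft_force: [-2.5, 5.3, 2.3]
clock: 22.5
ee_pos: [468.1, 136.0, 28.8]
ft_force: [-1.5, 6.1, 1.4]
```

```bash
python3 -m creep '[[-0.5,0,0,0],[-1,0,0,0],[-1.5,0,0,0],[-2,0,0,0]]'|sed -n '1,2p;4p'
```

```text
clock: 22.9
ee_pos: [468.2, 135.4, 28.9]
ft_force: [-2.6, 7.6, 0.9]
```

```bash
python3 -m creep '[[-0.5,0,0,0],[-1,0,0,0],[-1.5,0,0,0],[-2,0,0,0]]'|sed -n '1,2p;4p'
```

```text
clock: 23.3
ee_pos: [468.2, 135.2, 28.9]
ft_force: [-2.0, 8.7, 0.2]
```

```bash
python3 -m creep '[[-0.7,0,0,0],[-1.4,0,0,0],[-2.1,0,0,0],[-2.8,0,0,0]]'|sed -n '1,6p'
```

```text
clock: 23.7
ee_pos: [468.2, 134.5, 28.9]
orientation: [[-0.067, 0.998, -0.002], [0.997, 0.067, 0.031], [0.031, 0.0, -1.0]]
ft_force: [-1.5, 9.6, -0.4]
gripper_width: 0.4
```

```bash
python3 -m creep '[[-0.7,0,0,0],[-1.4,0,0,0],[-2.1,0,0,0],[-2.8,0,0,0]]'|sed -n '1,2p;4p'
```

```text
clock: 24.1
ee_pos: [468.2, 134.0, 29.0]
ft_force: [-2.6, 8.9, -0.0]
```

```bash
python3 -m creep '[[-1,0,0,0],[-2,0,0,0],[-3,0,0,0],[-3.5,0,0,0],[-3.5,0,0,0]]'|sed -n '1,2p;4p'
```

```text
clock: 24.6
ee_pos: [468.3, 132.8, 29.0]
ft_force: [-1.8, 9.5, -0.7]
```

```bash
python3 -m creep '[[-1,0,0,0],[-2,0,0,0],[-3,0,0,0],[-3.5,0,0,0],[-3.5,0,0,0]]'|sed -n '1,2p;4p'
```

```text
clock: 25.1
ee_pos: [468.4, 131.7, 29.1]
ft_force: [-1.6, 9.1, -0.2]
```

Still riding the second bump (about 9–9.5 N while moving). Continue.

```bash
python3 -m creep '[[-1,0,0,0],[-2,0,0,0],[-3,0,0,0],[-3.5,0,0,0],[-3.5,0,0,0]]'|sed -n '1,2p;4p'
```

```text
clock: 25.6
ee_pos: [468.4, 130.3, 29.1]
ft_force: [-2.0, 8.3, 0.4]
```

```bash
python3 -m creep '[[-1,0,0,0],[-2,0,0,0],[-3,0,0,0],[-3.5,0,0,0],[-3.5,0,0,0]]'|sed -n '1,2p;4p'
```

```text
clock: 26.1
ee_pos: [468.5, 128.2, 29.1]
ft_force: [-1.8, 7.4, 1.0]
```

```bash
python3 -m creep '[[-1,0,0,0],[-2,0,0,0],[-3,0,0,0],[-3.5,0,0,0],[-3.5,0,0,0]]'|sed -n '1,2p;4p'
```

```text
clock: 26.6
ee_pos: [468.7, 125.3, 29.1]
ft_force: [-2.1, 5.0, 2.2]
```

```bash
python3 -m creep '[[-0.5,0,0,0],[-1,0,0,0],[-1.5,0,0,0],[-2,0,0,0]]'|sed -n '1,2p;4p'
```

```text
clock: 27.0
ee_pos: [468.8, 123.0, 29.0]
ft_force: [-1.9, 3.9, 3.8]
```

```bash
python3 -m creep '[[-0.5,0,0,0],[-1,0,0,0],[-1.5,0,0,0],[-2,0,0,0]]'|sed -n '1,2p;4p'
```

```text
clock: 27.4
ee_pos: [468.8, 122.0, 29.1]
ft_force: [-2.3, 7.5, 3.1]
```

```bash
python3 -m creep '[[-0.5,0,0,0],[-1,0,0,0],[-1.5,0,0,0],[-2,0,0,0]]'|sed -n '1,2p;4p'
```

```text
clock: 27.8
ee_pos: [468.9, 121.8, 29.2]
ft_force: [-1.8, 8.7, 1.1]
```

```bash
python3 -m creep '[[-0.8,0,0,0],[-1.6,0,0,0],[-2.4,0,0,0],[-3,0,0,0],[-3,0,0,0]]'|sed -n '1,6p'
```

```text
clock: 28.3
ee_pos: [468.8, 121.6, 29.2]
orientation: [[-0.076, 0.997, 0.002], [0.996, 0.076, 0.057], [0.056, 0.006, -0.998]]
ft_force: [-2.3, 9.7, 1.0]
gripper_width: 0.7
```

```bash
python3 -m creep '[[-1,0,0,0],[-2,0,0,0],[-3,0,0,0],[-3.6,0,0,0],[-3.6,0,0,0]]'|sed -n '1,2p;4p'
```

```text
clock: 28.8
ee_pos: [468.8, 121.5, 29.4]
ft_force: [-2.7, 11.3, 1.9]
```

```bash
python3 -m creep '[[-1,0,0,0],[-2,0,0,0],[-3,0,0,0],[-4,0,0,0],[-4.3,0,0,0]]'|sed -n '1,4p'
```

```text
clock: 29.3
ee_pos: [468.8, 121.4, 29.5]
orientation: [[-0.08, 0.997, 0.004], [0.994, 0.08, 0.069], [0.068, 0.009, -0.998]]
ft_force: [-2.9, 12.8, 0.7]
```

12.8 N with no forward movement: past the click. Back off slowly.

```bash
python3 -m creep '[[1,0,0,0],[2,0,0,0],[4,0,0,0],[7,0,0,0],[10,0,0,0]]'; python3 -m creep '[[10,0,0,0],[20,0,-5,0],[30,0,-40,0],[40,0,-80,0],[40,0,-120,0]]'; python3 -c "
from h import *
d=cam('top');crop(d,216,200,306,265,8,'pics/x.png')
s=cam('scene');crop(s,225,150,315,220,8,'pics/y.png')"
```

```text
clock: 29.8
ee_pos: [468.1, 129.9, 29.9]
orientation: [[-0.078, 0.997, 0.003], [0.995, 0.078, 0.067], [0.066, 0.009, -0.998]]
ft_force: [1.1, 0.2, -0.0]
gripper_width: 0.2
clock: 30.3
ee_pos: [463.7, 164.2, 154.2]
orientation: [[-0.082, 0.997, 0.003], [0.994, 0.082, 0.068], [0.067, 0.008, -0.998]]
ft_force: [0.4, 0.1, -0.3]
gripper_width: 0.7
```

View pics/y.png

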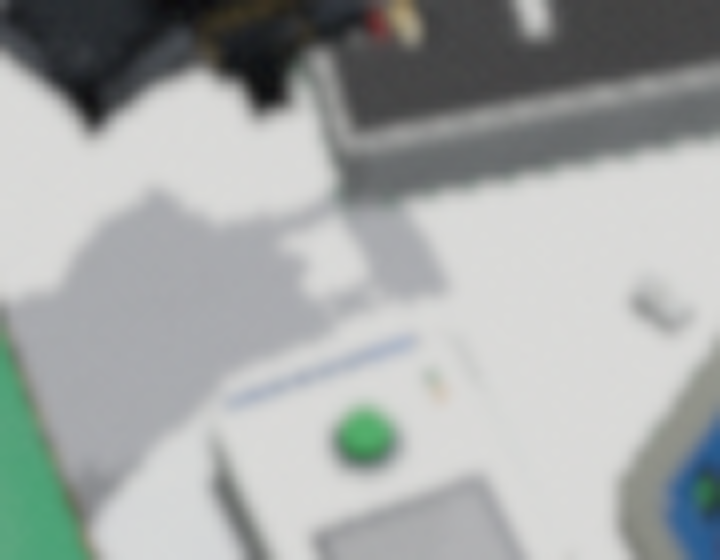

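View pics/x.png

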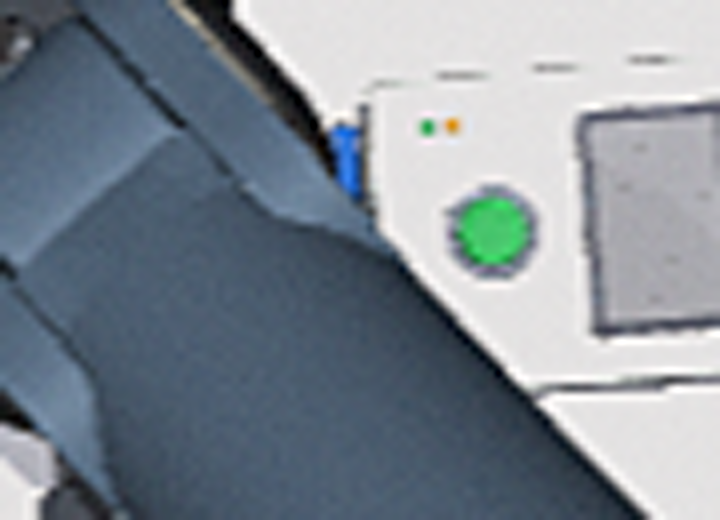

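The tray stays in (thin blue strip at (320,370) in the scene crop), and the button is up. I'll move further clear, then check that it holds and that pot and tile have not moved.

```bash
python3 -m creep '[[0,0,-30,0],[0,0,-60,0],[0,0,-60,0],[0,0,-60,0],[0,0,-60,0]]' | head -2; python3 -m creep '[[0,0,0,0],[0,0,0,0],[0,0,0,0],[0,0,0,0],[0,0,0,0]]'|sed -n '1p;4p'; python3 - <<'E'
from h import *
a=cv2.imread("pics/top0.png"); d=cam("top"); s=cam("scene"); b=d["img"]
crop(s,215,105,315,225,5,"pics/z.png")
df=cv2.absdiff(a,b).max(2)
for nm,(x0,y0,x1,y1) in dict(pot=(112,232,145,260),tile=(152,225,200,268),blocks=(385,150,460,250)).items():
    r=df[y0:y1,x0:x1]; print(nm,(r>60).sum())
m0=cv2.imread("pics/y.png"); crop(s,225,150,315,220,8,"pics/y2.png")
cv2.imwrite("pics/full.png",b)
E
```

```text
clock: 30.9
ee_pos: [465.7, 160.2, 216.2]
clock: 31.4
ft_force: [-0.3, -0.5, 0.4]
pot 0
tile 51
blocks 188
```

View pics/z.png

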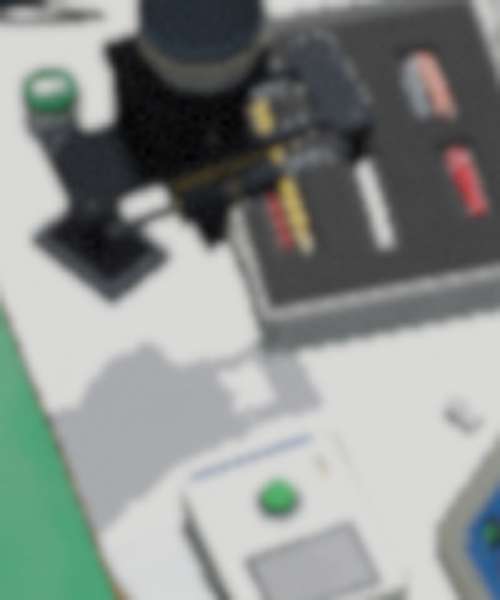

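View pics/full.png

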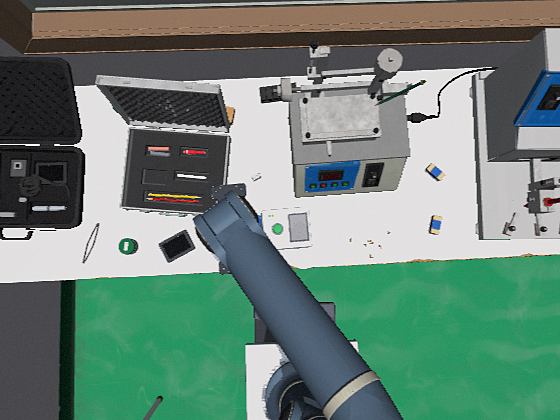

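Pot (128,246) and tile (175,246) are where they were; the tile crop's differing pixels are the arm overlapping it. The tray is still home 2 s after release. Handing in.

```bash
python3 -c "
from rig import manip
print(manip.close_job())"
```

```text
the job is handed in; nothing more can be done
None
```

The job is handed in at about 31.5 s, and my last checks show everything done as asked.

- **Release:** I pressed the green button down to about 6 mm of travel, with about 6 N at the end, and the tray popped out.
- **Block:** I took the leftmost of the three look-alike blocks and laid it flat in the pocket. It touched the pocket floor at the expected height, and both camera views showed it inside the rim.
- **Push:** I pushed the tray in slowly by its blue front. The force rose to about 9 N over each of the two bumps and fell back after both. It then climbed steeply to 12.8 N with almost no movement, so the tray was past the home click.
- **Forces:** The highest reading was about 13 N, against the 20 N limit. The rig only reports force at the end of each call, so I have no readings in between.
- **Final state:** About 2 s after I let go, the tray was still in, with only a thin blue strip showing and the button up. The gripper was clear and touching nothing.
- **Pot and tile:** The pot's pixels are unchanged from the start. The tile check found 51 changed pixels, which I put down to the arm overlapping it in that view; the tile looks to be where it was.

While clearing the scanner after placing the block, I moved the gripper close to the machine next to it. The force reading stayed near zero and nothing was touched.

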